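# Park the tall bottle in its dock beside the press

### The job

Push the tall white squeeze bottle that stands near the press across the table into its empty wooden dock, right to the back, touching it low down so that it slides along upright; it must not tip over or be lifted. Then push the steel keeper bar fully shut across the dock's front behind the bottle, and leave the other things on the table alone.

Things in the scene. Friction and masses are not known exactly. Their poses are not given: they have to be found in the camera images.
- squeeze_bottle: Tall white plastic squeeze bottle with a label, upright and loose, 0.2 to 0.4 kg, 185 mm high, oval: 44 mm thick along its own x axis, 76 mm wide along its own y axis, nearly as thick up to its shoulder. Origin at the centre of its underside, z up. Pushed along its thin direction it slides if pushed within 25 mm of the table and topples if pushed high up (also by a gripper's body above the fingers).
- dock: Wooden dock fixed to the table: three walls 12 mm thick, 32 mm high round a bay without floor. Origin on the table at the bay's centre, z up; its -x axis points out of the open front: the bottle enters along +x. Bay 102 mm wide along y; back wall's inner face at x = +35 mm, side walls' front ends at x = -35 mm. Bottle with its wide side against the back wall: bottle origin at about x = +13 mm.
- keeper (a joint): Keeper bar's hinge, rad: 0 = fully shut across the dock's front (end stop), growing as it swings outwards, to 2.5 at most; it starts wide open at 1.8 to 2.05 and stays where it is left (stiff hinge, under 1 N at its end). When shut, the bar lies along dock y at x = -40 mm.
- keeper_hinge (a point): Axis of the keeper's vertical hinge, at the mid height of the bar (16 mm above the table): in the dock's frame x = -40 mm, y = +59 mm.
- keeper_end (a point): Free end of the keeper bar, on its centre line, 112 mm from the hinge axis, 16 mm above the table. The bar is a flat steel bar 6 mm thick that reaches from 6 to 26 mm above the table.
- spice_jar_red: Bystander, to be left alone: spice jar with a red cap, 45 mm across, 106 mm high. Origin at the centre of its underside.
- small_tin: Bystander, to be left alone: small food tin, 57 mm across, 72 mm high. Origin at the centre of its underside.
- dial_timer: Bystander, to be left alone: cream dial timer, 61 mm across, 43 mm high. Origin at the centre of its underside.
- tamper: Bystander, to be left alone: turned wooden tamper, 53 mm across, 107 mm high. Origin at the centre of its underside.
- yoghurt_pot: Bystander, to be left alone: white yoghurt pot, 72 mm across, 71 mm high. Origin at the centre of its underside.
- measure_spoon: Bystander, to be left alone: steel measuring spoon lying flat, 107 x 46 x 14 mm. Origin at the centre of its underside.
- rubber_foot: Bystander, to be left alone: black rubber foot, a disc 45 mm across, 10 mm high. Origin at the centre of its underside.
Mind the look-alikes: they are no part of the job. What is shaped like the squeeze_bottle but orange is not meant.

How it is judged:
By the outcome, as a careful person would: the job done as asked, in the order asked, and still so for the second after the job is handed in, with the robot touching nothing.
It also fails if it takes over 59 s, if anything falls off the work surface, if the arm or the gripper's body presses on something with over 40 N, if the wrist force passes 120 N, or if a joint passes its speed limit or range.

### The arm

A 6-joint arm with a two-finger parallel gripper is mounted at the origin on a cart in front of the work surface, level with it; the furniture and walls round the work are solid. World frame = base frame: x ahead of the robot, y to its left, z up, the work surface at z = 0. Lengths are in m, angles in rad, forces in N, time in s.
With the tool pointing down it reaches from about 0.375 to 0.925 m from the base axis. Payload 5.7 kg.
Tool frame: the origin (TCP) lies at the very end of the fingers, on their centre line; the grasp point (between the pads) lies 19 mm behind it (grip_depth is the distance from the TCP to the grasp point, in m); z points along the fingers, y is the line along which they close (so a half turn about z gives the same grasp; the last joint's range is limited). The gripper opens to 88 mm and grips with 3 to 60 N. Pads are 20 mm wide; open, the fingers measure 115 mm over their backs; the gripper's body (75 mm by 178 mm) begins 61 mm behind the grasp point.
Start: joints at [-1.428, 0.359, 1.51, -0, 1.272, -0.115], TCP at [0.153, -0.58, 0.223] pointing down, gripper open.
Joint ranges: [-2.97, 2.97], [-1.01, 2.36], [0.21, 2.38], [-0.96, 4.11], [0.2, 2.71], [-2.98, 2.98]. Speed limits (rad/s): [2.39, 2.39, 3.14, 3.14, 3.14, 3.14].

### API

Orientations are given as [roll, pitch, yaw] about the fixed x, y, z axes, in that order (R = Rz(yaw) Ry(pitch) Rx(roll)).
In Python, from rig import observe, grab_frame, camera_info, sign_off, grip_depth gives the robot as it stands.
- The arm moves only by the tool servo_tool, never from a script. Its argument "series" is a list that holds one entry, the list of rows, each a list of 7 numbers: the shift along the tool's x, y, z in m, then the turn, a rotation vector about the tool's x, y, z in degrees, then the opening, from 0 (shut) to 1 (fully open). A call has 1 to 10 rows; each row is the pose to reach, as a shift and turn from the pose commanded when the call began, along the tool's axes at that moment; what a row does not reach only later rows make up. A row lasts 1/10 s, in which the tool goes at most 50 mm and 8.59 degrees, less where a joint would pass 70% of its speed; a pose out of reach is approached as far as the arm can. A call with a gripper value outside its range is refused whole. The fingers move at their own pace and stop on an object; "force" is the grip in N (left out, the last holds). Time passes only in rows, so rows that repeat a pose let the fingers close. It gives the time, the measured TCP pose, the force, the opening and the grip force at its end, in the units of the state.
- observe(): the state, without advancing time (a new reading comes with each control period).
- grab_frame(name): name is "scene" or "top" or "wrist"; returns the picture (384x512x3 uint8, blue, green, red); there is no depth.
- camera_info(name): a dict with "fx", "fy", "cx", "cy" (pixels), "view" (4x4, takes a point from world to camera coordinates). Camera axes: x right, y down, z forward; pixel columns grow to the right and rows downward; lengths in m; the calibration is good to about 2 mm. A picture is of the moment at which its call begins: read the wrist's pose just before it. camera_info takes no time and is no camera call; for the wrist camera it gives the pose at the moment of the call.
- sign_off(): hands the job in; it is judged then, once.
The state is a dict: "clock": time; "joints": joint angles; "qvel": joint speeds; "effort": joint torques, N m; "ee_pos": TCP position; "ee_rot": TCP orientation; "ft_force": force on the tool from outside, world axes, zero at the start; "moment": the same for the moment, N m; "grip_width": opening from 0.0 (shut) to 1.0 (fully open); "gripper_force": force on a finger pad.
Only numpy, scipy, OpenCV 4.12 (cv2) and the standard library are available. Lean on these libraries where they do the work, as an engineer would, in place of code of your own. Each camera call takes 0.05 s, during which the arm holds its last target. There are 200 camera calls.

## Working session

There is one attempt and no reset: what is moved stays moved. The work goes in short steps, Python scripts to look and compute and a tool call to move; the robot and the scene stay as the last step left them, time stands still between calls to the robot, and variables do not carry over. Pictures are saved under pics/ and viewed, at most 10 in all, crops included, and the job is handed in when it is done.

Besides the shell and the picture viewer there is one more tool, called as name(argument=value, ...), one argument or row to a line, values as JSON. servo_tool: Moves the arm, as the interface text tells. Its arguments: {"type":"object","properties":{"series":{"type":"array"},"force":{"type":"number"}},"required":["series"]}

```bash
mkdir -p pics; python3 - <<'E'
from rig import *
import cv2
o=observe();print(o['clock'],o['ee_pos'],o['ee_rot'])
for n in("scene","top"):
    cv2.imwrite(f"pics/{n}0.png",cv2.resize(grab_frame(n),(800,600)));c=camera_info(n);print(n,c['fx'],c['cx'],c['cy'],c['view'])
E
```

```text
0.0 [ 0.15285524 -0.57950548  0.22181835] [-3.13979143e+00 -2.10996876e-04  2.57798989e-01]
scene 407.06200586181245 251.35064236901735 186.64485247815207 [[-0.56448085 -0.82527175 -0.01696814  0.4842796 ]
 [-0.38539108  0.28167206 -0.87871188  0.20121734]
 [ 0.72995554 -0.48947666 -0.47705085  0.87284004]
 [ 0.          0.          0.          1.        ]]
top 423.962104784797 257.38696055833134 195.96478489245587 [[-0.00409519 -0.99968806  0.02463764  0.17737354]
 [-0.99711115  0.00221346 -0.07592399  0.54864036]
 [ 0.07584577 -0.02487738 -0.99680918  1.39019386]
 [ 0.          0.          0.          1.        ]]
```

View pics/scene0.png

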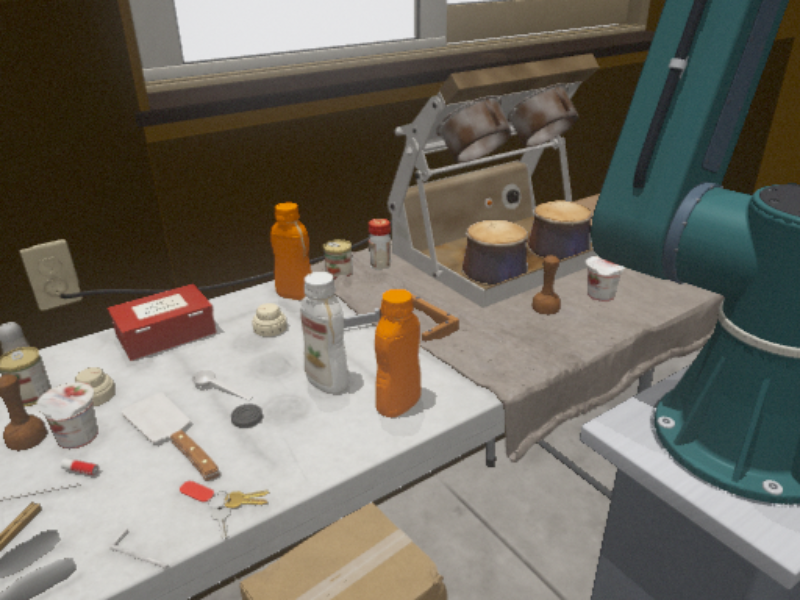

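View pics/top0.png

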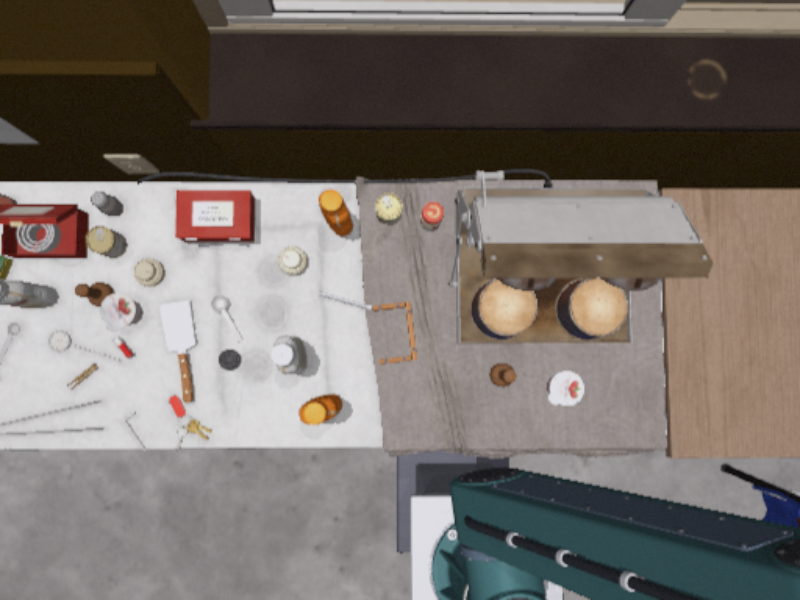

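Candidates (800x600 top view): the white bottle at about (288,353), and orange look-alikes at (335,212) and (320,409). White with a label is the one meant. The dock is at (393,333), open to the left, and the keeper runs from (372,308) to (322,294). I'll confirm in an enlarged crop.

```bash
python3 - <<'E'
from rig import *
import cv2
a=grab_frame("top");cv2.imwrite("pics/crop1.png",cv2.resize(a[175:275,145:278],(798,600),interpolation=cv2.INTER_CUBIC))
b=grab_frame("scene");cv2.imwrite("pics/crop2.png",cv2.resize(b[160:280,150:310],(800,600),interpolation=cv2.INTER_CUBIC))
E
```

```text
(no output)
```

View pics/crop1.png

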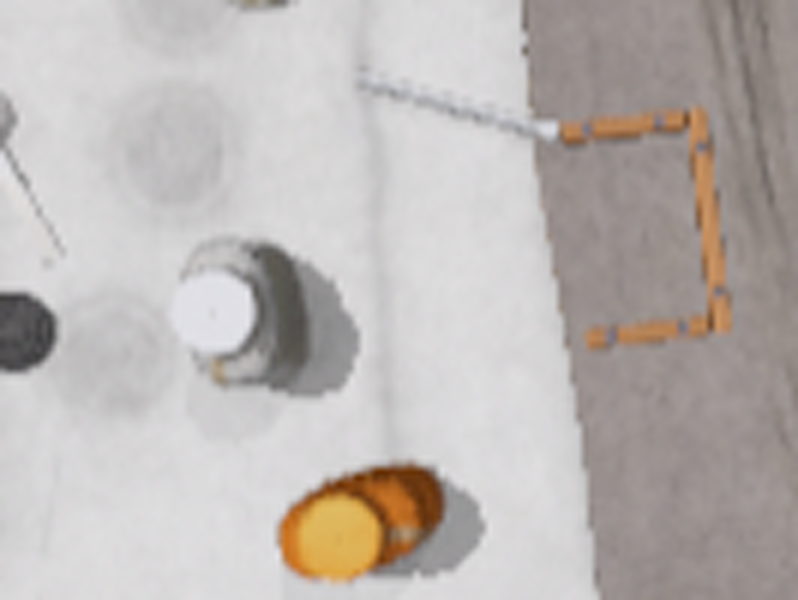

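View pics/crop2.png

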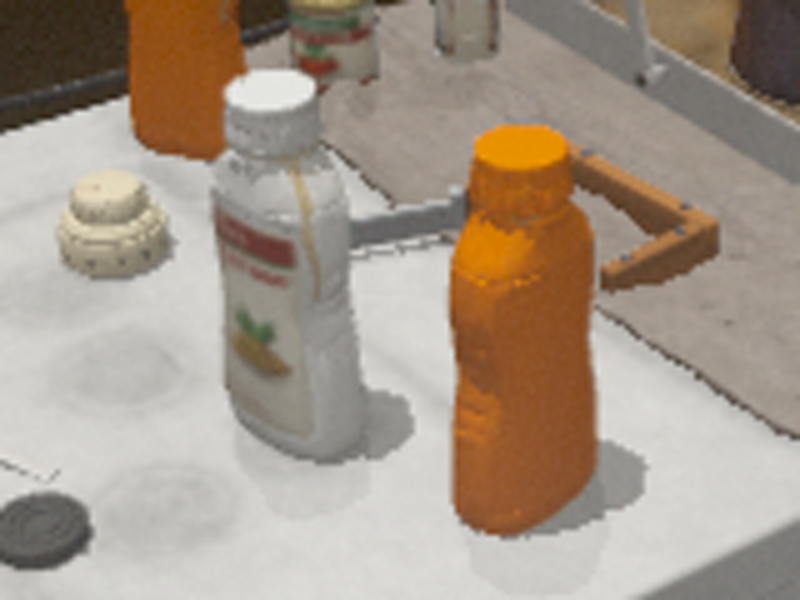

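The crops confirm it: the white labelled bottle has its cap at crop1 (215,312). The dock's wall ends are at (562,131) and (588,338), its back corners at (700,107) and (727,333). The keeper runs from its hinge at (550,130) to its end at (362,78).

```bash
cat >h.py <<'E'
from rig import *
import cv2,numpy as np
def pix2w(n,uv,z):
    c=camera_info(n);V=c['view'];d=np.array([(uv[0]-c['cx'])/c['fx'],(uv[1]-c['cy'])/c['fy'],1.])
    R=V[:3,:3];o=-R.T@V[:3,3];d=R.T@d;return o+d*(z-o[2])/d[2]
def proj(n,P):
    c=camera_info(n);V=c['view'];q=np.atleast_2d(P)@V[:3,:3].T+V[:3,3]
    return np.c_[q[:,0]/q[:,2]*c['fx']+c['cx'],q[:,1]/q[:,2]*c['fy']+c['cy']]
def d2w(D,p):  # dock pose (x,y,yaw), local points
    p=np.atleast_2d(p).astype(float);c,s=np.cos(D[2]),np.sin(D[2])
    return np.c_[D[0]+c*p[:,0]-s*p[:,1],D[1]+s*p[:,0]+c*p[:,1],p[:,2]]
def oval(a,b,z):
    t=np.linspace(0,2*np.pi,40);return np.c_[a*np.cos(t),b*np.sin(t),0*t+z]
E
python3 - <<'E'
from h import *
from scipy.optimize import least_squares
cr=lambda u,v:(145+u/6,175+v/6)
pts=[(562,131),(588,338),(692,107),(710,107),(712,335),(732,333)]
loc=np.array([[-.035,.057,.032],[-.035,-.057,.032],[.035,.063,.032],[.047,.063,.032],[.035,-.063,.032],[.047,-.063,.032]])
uv=np.array([cr(*p) for p in pts])
r=least_squares(lambda D:(proj("top",d2w(D,loc))-uv).ravel(),[.5,-.05,-1.57]);D=r.x
print("dock",D,np.abs(r.fun).max())
H=d2w(D,[[-.04,.059,.026]])[0];E=pix2w("top",cr(362,78),.026);print("hinge",H,pix2w("top",cr(550,130),.026),"end",E,np.linalg.norm(E-H))
l=d2w((0,0,-D[2]),[E-H])[0];print("keeper ang", np.arctan2(l[0],-l[1]), l)
B=pix2w("top",cr(215,312),.185);print("cap top",B, "cap scene",pix2w("scene",(150+271/5,160+90/5),.185))
for n,u in(("rubber",(20,332)),("orange base",(0,0))):print(n,pix2w("top",cr(*u),.01))
for n,x0,y0,k,f in(("top",145,175,6,"a"),("scene",150,160,5,"b")):
    g=grab_frame(n);g=cv2.resize(g[y0:y0+100+20*(n=="scene"),x0:x0+(133 if n=="top" else 160)],None,fx=k,fy=k,interpolation=cv2.INTER_CUBIC)
    dr=lambda P,c:cv2.polylines(g,[np.int32((proj(n,P)-[x0,y0])*k)],False,c,1)
    for yaw,c in((D[2],(255,0,0)),(D[2]+.3,(0,0,255)),(D[2]-.3,(0,160,0))):
        for z in(0,.12):dr(d2w((B[0],B[1],yaw),oval(.022,.038,z)),c)
    dr(d2w(D,[[-.035,.051,.032],[.035,.051,.032],[.035,-.051,.032],[-.035,-.051,.032]]),(0,255,255));dr(d2w(D,[[-.035,.051,0],[.035,.051,0],[.035,-.051,0],[-.035,-.051,0]]),(0,255,0))
    cv2.imwrite(f"pics/ov{f}.png",g)
a,b=cv2.imread("pics/ova.png"),cv2.imread("pics/ovb.png")
cv2.imwrite("pics/ov.png",np.hstack([a[150:550,100:500],b[0:500,150:550][100:]]))
E
```

```text
dock [ 0.49235273  0.19632727 -1.47271104] 0.6425106243047765
hinge [0.54715202 0.24191277 0.026     ] [0.5464685  0.24425738 0.026     ] end [0.57538534 0.34756724 0.026     ] 0.10936173118789018
keeper ang -1.930003437152772 [-1.02381811e-01  3.84441546e-02  2.42861287e-17]
cap top [0.44676075 0.40226394 0.185     ] cap scene [0.44687544 0.40540201 0.185     ]
rubber [0.43683687 0.53611848 0.01      ]
orange base [0.62079532 0.54998408 0.01      ]
```

View pics/ov.png

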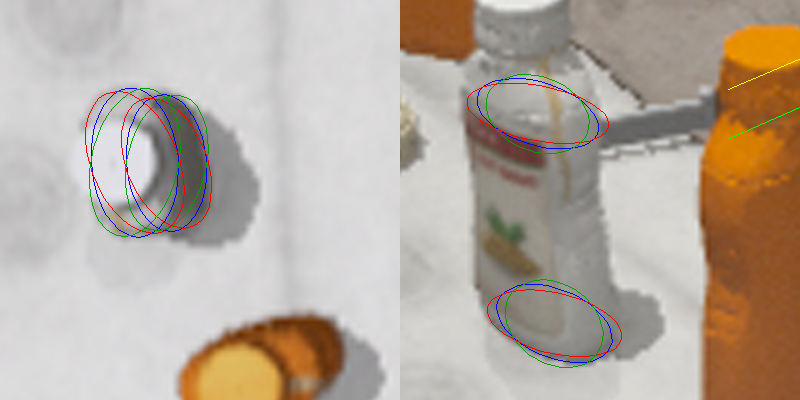

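The overlay shows the dock and bottle fits are good to a few mm. The bottle's wide face already points roughly along the dock axis, with about ±0.2 rad of uncertainty. Next I plan the swing to the far side at a safe height.

```bash
cat >>h.py <<'E'
from scipy.spatial.transform import Rotation as Ro
D=np.array([.4924,.1963,-1.4727])
def plan(*wps):
    o=observe();R0=Ro.from_euler('xyz',o['ee_rot']);p0=np.array(o['ee_pos'])
    print("now",round(o['clock'],2),p0.round(4),np.round(o['ee_rot'],3),"dock",dk(p0).round(4))
    for p,e in wps:
        R=Ro.from_euler('xyz',e);print(np.r_[R0.inv().apply(np.array(p)-p0).round(4),(R0.inv()*R).as_rotvec(degrees=True).round(1)].tolist())
def dk(p):
    d=np.array(p,float)-[D[0],D[1],0];c,s=np.cos(D[2]),np.sin(D[2]);return np.array([c*d[0]+s*d[1],-s*d[0]+c*d[1],d[2]])
def W(x,y,z):return d2w(D,[[x,y,z]])[0]
E
python3 - <<'E'
from h import *
pi=np.pi
plan(((.27,-.42,.30),(pi,0,.5)),((.38,-.25,.33),(pi,0,.8)),((.41,-.05,.33),(pi,0,1.1)),((.41,.15,.33),(pi,0,1.4)),((.42,.35,.33),(pi,0,1.669)))
print(observe()['joints'])
o=lambda u,v,z:pix2w("top",(145+u/6,175+v/6),z)
print("orange cap",o(340,540,.185),"shoulder top edge",o(400,465,.12),"base right",o(443,490,0.03),"timer",pix2w("top",(292*.64,260*.64),.03))
E
```

```text
now 0.3 [ 0.1529 -0.5799  0.2223] [-3.141 -0.     0.258] dock [ 0.7393 -0.4139  0.2223]
[0.154, -0.1248, -0.0776, -0.0, -0.0, -13.9]
[0.3037, -0.2612, -0.1075, -0.0, -0.0, -31.1]
[0.3837, -0.4469, -0.1073, -0.0, -0.0, -48.3]
[0.4347, -0.6403, -0.1072, -0.0, -0.0, -65.4]
[0.4954, -0.8312, -0.107, -0.0, -0.0, -80.9]
[-1.42808342e+00  3.59065171e-01  1.51071960e+00 -2.59700065e-05
  1.27250912e+00 -1.15118402e-01]
orange cap [0.33720053 0.34137547 0.185     ] shoulder top edge [0.36919039 0.31810333 0.12      ] base right [0.35055088 0.30220546 0.03      ] timer [0.64670589 0.4082825  0.03      ]
```

servo_tool(
  series=[
    [[0.03,-0.02,-0.02,0,0,-3,0.45],[0.06,-0.05,-0.04,0,0,-6,0.45],[0.1,-0.08,-0.06,0,0,-9,0.45],[0.13,-0.105,-0.075,0,0,-12,0.45],[0.16,-0.13,-0.09,0,0,-15,0.45],[0.19,-0.16,-0.107,0,0,-19,0.45],[0.225,-0.19,-0.107,0,0,-23,0.45],[0.265,-0.225,-0.107,0,0,-27,0.45],[0.304,-0.261,-0.107,0,0,-31,0.45],[0.32,-0.3,-0.107,0,0,-35,0.45]],
  ],
)

```text
clock: 1.3
ee_pos: [0.3879, -0.2072, 0.3299]
ee_rot: [3.14, -0.001, 0.872]
ft_force: [0.7, -0.4, -0.3]
grip_width: 0.451
gripper_force: 0.0
```

```bash
python3 - <<'E'
from h import *
pi=np.pi
plan(((.41,-.05,.33),(pi,0,1.1)),((.41,.15,.33),(pi,0,1.4)),((.42,.35,.33),(pi,0,1.669)))
E
```

```text
now 1.3 [ 0.3879 -0.2072  0.3299] [ 3.14e+00 -1.00e-03  8.72e-01] dock [ 0.3913 -0.1435  0.3299]
[0.1346, -0.0842, -0.0002, 0.1, -0.0, -13.1]
[0.2877, -0.2129, -0.0003, 0.1, -0.0, -30.3]
[0.4472, -0.334, -0.0003, 0.1, -0.0, -45.7]
```

servo_tool(
  series=[
    [[0.035,-0.02,0,0,0,-4,0.45],[0.07,-0.042,0,0,0,-8,0.45],[0.105,-0.065,0,0,0,-11,0.45],[0.135,-0.085,0,0,0,-14,0.45],[0.17,-0.115,0,0,0,-18,0.45],[0.21,-0.148,0,0,0,-22,0.45],[0.25,-0.18,0,0,0,-26,0.45],[0.288,-0.213,0,0,0,-30,0.45],[0.325,-0.24,0,0,0,-34,0.45],[0.36,-0.268,0,0,0,-38,0.45]],
  ],
)

```text
clock: 2.3
ee_pos: [0.4135, 0.2419, 0.3299]
ee_rot: [3.141, -0.0, 1.536]
ft_force: [0.7, -0.1, -0.5]
grip_width: 0.453
gripper_force: 0.0
```

```bash
python3 - <<'E'
from h import *
pi=np.pi
plan((W(-.22,-.01,.33),(pi,0,1.669)),(W(-.35,-.02,.30),(pi,.3,1.669)),(W(-.38,-.02,.26),(pi,.64,1.669)))
print(observe()['joints'])
E
```

```text
now 2.3 [0.4135 0.2419 0.3299] [ 3.141 -0.     1.536] dock [-0.0531 -0.0741  0.3299]
[0.174, 0.0413, 0.0, 0.0, -0.0, -7.6]
[0.3015, 0.0141, 0.0301, -1.1, -17.2, -7.6]
[0.3312, 0.0101, 0.0701, -2.4, -36.6, -7.4]
[3.84870939e-01 9.30581932e-02 1.59869109e+00 1.04560921e-04
 1.44896873e+00 4.20111150e-01]
```

servo_tool(
  series=[
    [[0.04,0.01,0,0,0,-2,0.45],[0.085,0.02,0,0,0,-4,0.45],[0.13,0.03,0,0,0,-6,0.45],[0.174,0.04,0,0,0,-7.6,0.45],[0.215,0.03,0.01,0,-5,-7.6,0.45],[0.26,0.02,0.02,0,-11,-7.6,0.45],[0.3,0.014,0.03,-1,-17,-7.6,0.45],[0.31,0.012,0.043,-1.5,-24,-7.5,0.45],[0.32,0.01,0.057,-2,-31,-7.5,0.45],[0.331,0.01,0.07,-2.4,-36.6,-7.4,0.45]],
  ],
)

```text
clock: 3.3
ee_pos: [0.4355, 0.5713, 0.2585]
ee_rot: [-3.14, 0.644, 1.668]
ft_force: [-0.2, 1.1, 0.8]
grip_width: 0.452
gripper_force: 0.0
```

```bash
python3 - <<'E'
from h import *
pi=np.pi
plan()
print(observe()['joints'])
w=cv2.resize(grab_frame("wrist"),(400,300));s=cv2.resize(grab_frame("scene"),(400,300))
cv2.imwrite("pics/w1.png",np.hstack([w,s]))
E
```

```text
now 3.3 [0.4355 0.5713 0.2585] [-3.14   0.644  1.668] dock [-0.3788 -0.0199  0.2585]
[ 1.01644955  0.85633729  0.69429319 -0.43088459  2.08784419  0.80030005]
```

View pics/w1.png

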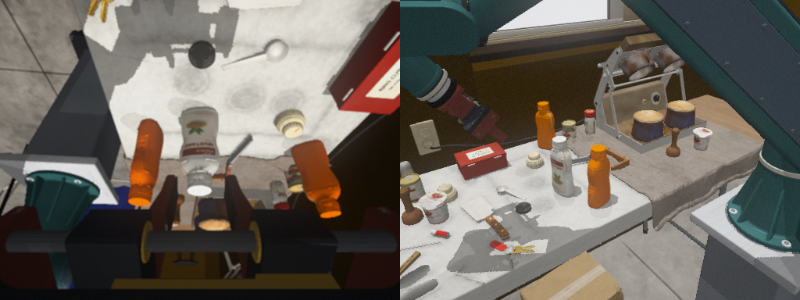

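The wrist view shows the bottle with its base at about (197,112), the orange one at (147,160), the keeper at (238,150) and the rubber foot at (201,54). I overlay yaw hypotheses on the base.

```bash
python3 - <<'E'
from h import *
g0=grab_frame("wrist");c=camera_info("wrist");V=c['view'];print("cam",(-V[:3,:3].T@V[:3,3]).round(3),"dock",dk(-V[:3,:3].T@V[:3,3]).round(3))
x0,y0,k=215,110,5
out=[]
for yaw in(-.2,0.0):
    g=cv2.resize(g0[y0:y0+110,x0:x0+78],None,fx=k,fy=k,interpolation=cv2.INTER_CUBIC)
    dr=lambda P,cc:cv2.polylines(g,[np.int32((proj("wrist",P)-[x0,y0])*k)],False,cc,1)
    for yy,cc in((D[2]+yaw,(255,0,0)),(D[2]+yaw+.2,(0,0,255))):
        t=np.linspace(0,2*np.pi,60);s=lambda f:np.sign(f)*abs(f)**.7
        for z in(0,.11):dr(d2w((.4468,.4038,yy),np.c_[.022*s(np.cos(t)),.038*s(np.sin(t)),0*t+z]),cc)
    out.append(g)
cv2.imwrite("pics/w2.png",np.hstack(out))
E
```

```text
cam [0.42  0.733 0.334] dock [-0.541 -0.02   0.334]
```

View pics/w2.png

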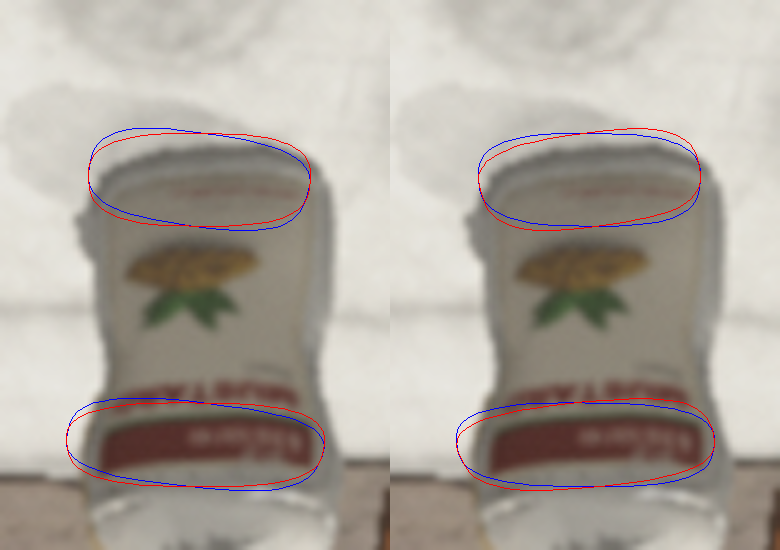

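The bottle is at about (0.450, 0.400), turned about +0.1 rad from the dock axis. The two-finger push will square it up. The wrist camera sits behind the tool, clear of the bottle.

```bash
python3 - <<'E'
from h import *
e=(np.pi,.64,1.669)
plan((W(-.30,-.016,.12),e),(W(-.285,-.016,.013),e))
E
```

```text
now 3.45 [0.4351 0.5706 0.2536] [-3.133  0.646  1.673] dock [-0.3781 -0.0203  0.2536]
[0.018, 0.0053, 0.1537, -0.3, 0.3, 0.2]
[0.0704, 0.006, 0.2482, -0.3, 0.3, 0.2]
```

servo_tool(
  series=[
    [[0.005,0.001,0.035,0,0,0,0.45],[0.01,0.003,0.075,0,0,0,0.45],[0.014,0.004,0.115,0,0,0,0.45],[0.018,0.005,0.153,0,0,0,0.45],[0.03,0.005,0.175,0,0,0,0.45],[0.042,0.005,0.197,0,0,0,0.45],[0.052,0.005,0.215,0,0,0,0.45],[0.06,0.005,0.229,0,0,0,0.45],[0.06,0.005,0.229,0,0,0,0.45],[0.06,0.005,0.229,0,0,0,0.45]],
  ],
)

```text
clock: 4.45
ee_pos: [0.4506, 0.4823, 0.0419]
ee_rot: [3.141, 0.638, 1.664]
ft_force: [-0.3, 0.6, -0.2]
grip_width: 0.447
gripper_force: 0.0
```

```bash
python3 - <<'E'
from h import *
e=(np.pi,.64,1.669)
plan((W(-.275,-.016,.014),e),(W(-.255,-.016,.014),e),(W(-.235,-.015,.014),e))
E
```

```text
now 4.45 [0.4506 0.4823 0.0419] [3.141 0.638 1.664] dock [-0.2887 -0.0136  0.0419]
[0.0056, -0.0023, 0.0306, -0.1, -0.1, -0.2]
[-0.0105, -0.0023, 0.0425, -0.1, -0.1, -0.2]
[-0.0266, -0.0012, 0.0544, -0.1, -0.1, -0.2]
```

servo_tool(
  series=[
    [[0.002,-0.001,0.01,0,0,0,0.45],[0.004,-0.002,0.02,0,0,0,0.45],[0.0055,-0.002,0.03,0,0,0,0.45],[0.0055,-0.002,0.03,0,0,0,0.45],[-0.002,-0.002,0.0355,0,0,0,0.45],[-0.0105,-0.002,0.042,0,0,0,0.45],[-0.0105,-0.002,0.042,0,0,0,0.45]],
  ],
)

```text
clock: 5.15
ee_pos: [0.4511, 0.4468, 0.0132]
ee_rot: [-3.14, 0.641, 1.665]
ft_force: [-0.1, 0.4, -0.0]
grip_width: 0.448
gripper_force: 0.0
```

```bash
python3 - <<'E'
from h import *
e=(np.pi,.64,1.669)
plan((W(-.22,-.012,.013),e))
w=cv2.resize(grab_frame("wrist")[90:290,130:400],(540,400));s=cv2.resize(grab_frame("scene")[160:290,170:257],(260,400))
cv2.imwrite("pics/w3.png",np.hstack([w,s]))
E
```

```text
now 5.15 [0.4511 0.4468 0.0132] [-3.14   0.641  1.665] dock [-0.2534 -0.0166  0.0132]
[-0.0266, 0.0047, 0.0201, -0.2, 0.0, -0.2]
```

View pics/w3.png

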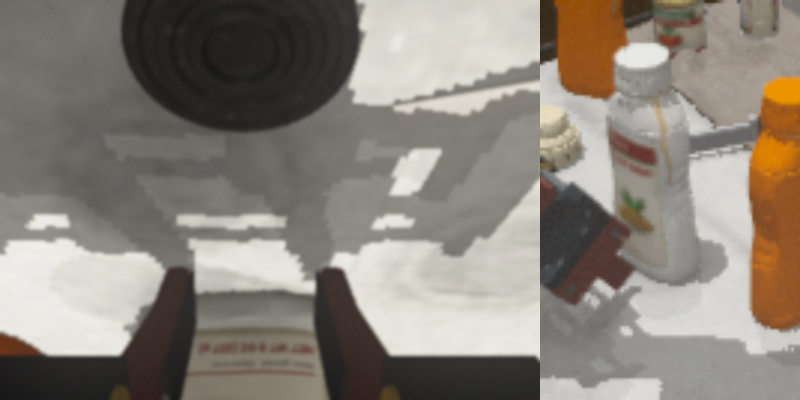

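The fingertips bracket the centre of the wide face, with the tips at (180–340, 270) and the face at about y=290. Nothing touches yet. Start pushing slowly.

servo_tool(
  series=[
    [[-0.004,0.0005,0.003,0,0,0,0.45],[-0.008,0.001,0.006,0,0,0,0.45],[-0.012,0.0015,0.009,0,0,0,0.45],[-0.016,0.002,0.012,0,0,0,0.45],[-0.02,0.0025,0.015,0,0,0,0.45],[-0.024,0.003,0.018,0,0,0,0.45],[-0.028,0.0035,0.021,0,0,0,0.45],[-0.032,0.004,0.024,0,0,0,0.45],[-0.036,0.0045,0.027,0,0,0,0.45],[-0.04,0.005,0.03,0,0,0,0.45]],
  ],
)

```text
clock: 6.25
ee_pos: [0.4608, 0.3989, 0.0126]
ee_rot: [-3.141, 0.639, 1.666]
ft_force: [-0.8, 3.4, 0.6]
grip_width: 0.452
gripper_force: 1.2
```

```bash
python3 - <<'E'
from h import *
e=(np.pi,.64,1.669)
plan((W(-.15,-.008,.013),e))
s=cv2.resize(grab_frame("scene")[160:290,170:300],(400,400));t=cv2.resize(grab_frame("top")[175:275,165:265],(400,400))
cv2.imwrite("pics/w4.png",np.hstack([s,t]))
E
```

```text
now 6.25 [0.4608 0.3989 0.0126] [-3.141  0.639  1.666] dock [-0.2048 -0.0116  0.0126]
[-0.0442, 0.0038, 0.0324, -0.2, -0.0, -0.1]
```

View pics/w4.png

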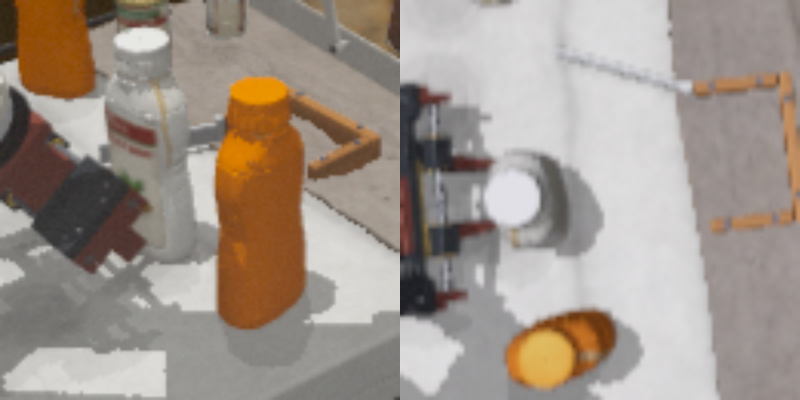

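The bottle is upright, touched low and centred between the fingers. The gripper's robot side passes near the orange bottle, so I shift laterally early.

servo_tool(
  series=[
    [[-0.004,0.0012,0.003,0,0,0,0.45],[-0.008,0.0024,0.006,0,0,0,0.45],[-0.012,0.0036,0.009,0,0,0,0.45],[-0.016,0.0048,0.012,0,0,0,0.45],[-0.02,0.006,0.015,0,0,0,0.45],[-0.024,0.0072,0.018,0,0,0,0.45],[-0.028,0.0084,0.021,0,0,0,0.45],[-0.032,0.0096,0.0235,0,0,0,0.45],[-0.036,0.0108,0.0265,0,0,0,0.45],[-0.04,0.012,0.0295,0,0,0,0.45]],
  ],
)

```text
clock: 7.35
ee_pos: [0.4774, 0.3504, 0.0127]
ee_rot: [-3.14, 0.64, 1.666]
ft_force: [-0.3, 2.6, 1.0]
grip_width: 0.445
gripper_force: 1.0
```

```bash
python3 - <<'E'
from h import *
e=(np.pi,.64,1.669)
plan((W(-.1,-.000,.013),e))
s=cv2.resize(grab_frame("scene")[160:290,170:300],(400,400));t=cv2.resize(grab_frame("top")[175:275,165:265],(400,400))
cv2.imwrite("pics/w5.png",np.hstack([s,t]))
E
```

```text
now 7.35 [0.4774 0.3504 0.0127] [-3.14   0.64   1.666] dock [-0.1549  0.0002  0.0127]
[-0.0442, 0.0, 0.0325, -0.2, -0.0, -0.1]
```

View pics/w5.png

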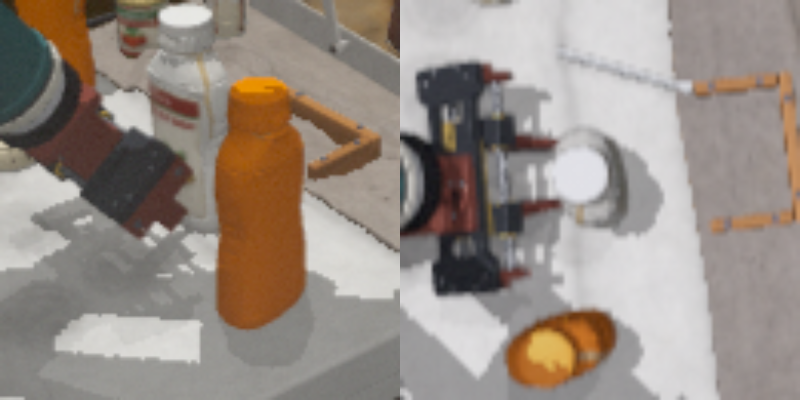

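The bottle is upright and centred (cap at crop (580,175)), and the orange bottle is clear by about 15 mm. I measure the cap numerically from here.

```bash
cat >>h.py <<'E'
def cap(guess):
    g=grab_frame("top");u,v=proj("top",[*guess,.185])[0];x0,y0=int(u)-14,int(v)-14
    p=g[y0:y0+28,x0:x0+28].astype(int);m=((p.min(2)>190)&(p.max(2)-p.min(2)<25)).astype(np.uint8)
    n,l,st,ce=cv2.connectedComponentsWithStats(m);i=1+np.argmin([np.hypot(*(ce[j]-14))+(st[j,4]<25)*99 for j in range(1,n)])
    print("cap area",st[i,4],st[i,2:4],"dock",dk(pix2w("top",ce[i]+[x0,y0],.185)).round(4))
E
python3 - <<'E'
from h import *
cap(W(-.125,0,0)[:2])
print(dk(pix2w("top",(210,218.75),.185)))
E
```

```text
cap area 356 [23 25] dock [-0.1209  0.012   0.185 ]
[-0.12325369 -0.01001497  0.185     ]
```

servo_tool(
  series=[
    [[-0.004,0,0.003,0,0,0,0.45],[-0.008,0,0.006,0,0,0,0.45],[-0.012,0,0.009,0,0,0,0.45],[-0.016,0,0.012,0,0,0,0.45],[-0.02,0,0.015,0,0,0,0.45],[-0.024,0,0.018,0,0,0,0.45],[-0.028,0,0.0205,0,0,0,0.45],[-0.032,0,0.0235,0,0,0,0.45],[-0.036,0,0.0265,0,0,0,0.45],[-0.04,0,0.0295,0,0,0,0.45]],
  ],
)

```text
clock: 8.5
ee_pos: [0.482, 0.301, 0.0129]
ee_rot: [-3.14, 0.64, 1.666]
ft_force: [-0.1, 1.7, -0.1]
grip_width: 0.45
gripper_force: 0.7
```

```bash
python3 - <<'E'
from h import *
plan((W(-.06,0,.013),(np.pi,.64,1.669)))
cap(W(-.075,0,0)[:2])
E
```

```text
now 8.5 [0.482  0.301  0.0129] [-3.14   0.64   1.666] dock [-1.052e-01 -1.000e-04  1.290e-02]
[-0.0363, 0.0003, 0.0269, -0.2, -0.0, -0.1]
cap area 354 [21 25] dock [-0.08    0.0108  0.185 ]
```

```bash
python3 - <<'E'
from h import *
G=W(-.075,-.005,0)[:2]
for i in range(2):
    g=grab_frame("top");u,v=proj("top",[*G,.185])[0];x0,y0=int(u)-16,int(v)-16
    p=cv2.cvtColor(cv2.resize(g[y0:y0+32,x0:x0+32],None,fx=6,fy=6,interpolation=cv2.INTER_CUBIC),cv2.COLOR_BGR2GRAY)
    c=cv2.HoughCircles(p,cv2.HOUGH_GRADIENT,1,30,param1=80,param2=15,minRadius=34,maxRadius=52)
    for a in c[0][:3]:print(a,dk(pix2w("top",(a[:2]-2.5)/6+[x0,y0],.185)).round(4))
# row profile at 2px steps, coarse
print(cv2.cvtColor(g[y0:y0+32,x0:x0+32],cv2.COLOR_BGR2GRAY)[::2,::2])
E
```

```text
[104.5 108.5  41.3] [-0.0735 -0.009   0.185 ]
[ 97.5 107.5  42.7] [-0.0769 -0.0082  0.185 ]
[ 45.5 111.5  35.3] [-0.1021 -0.0075  0.185 ]
[[146 149 195 216 218 219 219 220 219 218 208 203 140 140 141 115]
 [147 150 195 216 218 219 220 217 217 215 214 211 145 143 142 139]
 [152 190 165 216 219 219 217 217 215 216 218 214 163 148 151 144]
 [157 210 163 218 216 219 215 197 185 187 214 213 195 147 148 147]
 [ 94 116 123 150 206 204 193 197 198 189 159 183 195 150 141 145]
 [ 48  51  66  65  69 168 201 181 185 179 176 119 176 152 148 147]
 [ 85  86 109 106 111 185 204 225 225 224 195 126 106 145 148 147]
 [131 134 137 136 189 198 225 225 225 225 225 154  95 150 143 150]
 [131 185 147 201 215 225 225 225 225 225 225 221 103 139 144 145]
 [140 217 153 219 215 225 225 225 219 225 225 221 102 115 146 142]
 [148 216 158 196 214 216 225 225 226 225 225 209 108  98 146 149]
 [144 161 155 164 210 197 225 225 225 225 223 123 122  93 143 150]
 [113 123 116 109 107 115 178 198 213 202 148 136 122  94 145 144]
 [ 45  61  58  69  85 101 157 174 136 162 168 175 120  96 146 147]
 [ 43  91 118 136 135 186 196 169 160 179 182 146 110 131 143 148]
 [ 45 134 134 138 136 210 210 203 138 130 120 116 132 145 137 147]]
```

Cap at dock (-0.075, -0.0085): it follows without slip. I add about 8 mm of lateral correction as it enters.

servo_tool(
  series=[
    [[-0.0032,0.001,0.0024,0,0,0,0.45],[-0.0064,0.002,0.0048,0,0,0,0.45],[-0.0096,0.003,0.0072,0,0,0,0.45],[-0.0128,0.004,0.0096,0,0,0,0.45],[-0.016,0.005,0.0119,0,0,0,0.45],[-0.0192,0.006,0.0142,0,0,0,0.45],[-0.0224,0.007,0.0166,0,0,0,0.45],[-0.0256,0.008,0.019,0,0,0,0.45],[-0.0288,0.008,0.0214,0,0,0,0.45],[-0.032,0.008,0.0237,0,0,0,0.45]],
  ],
)

```text
clock: 9.65
ee_pos: [0.4939, 0.2623, 0.013]
ee_rot: [-3.141, 0.639, 1.666]
ft_force: [0.6, 2.5, -0.4]
grip_width: 0.45
gripper_force: 1.0
```

```bash
cat >>h.py <<'E'
def cap(guess):
    g=grab_frame("top");u,v=proj("top",[*guess,.185])[0];x0,y0=int(u)-16,int(v)-16
    p=(g[y0:y0+32,x0:x0+32].min(2)>=219).astype(np.uint8)
    p=cv2.morphologyEx(p,cv2.MORPH_OPEN,np.ones((3,3)));n,l,st,ce=cv2.connectedComponentsWithStats(p)
    for j in range(1,n):print("blob",st[j,2:5],dk(pix2w("top",ce[j]+[x0,y0],.185)).round(4))
    p=cv2.cvtColor(cv2.resize(g[y0:y0+32,x0:x0+32],None,fx=6,fy=6,interpolation=cv2.INTER_CUBIC),cv2.COLOR_BGR2GRAY)
    c=cv2.HoughCircles(p,cv2.HOUGH_GRADIENT,1,30,param1=80,param2=15,minRadius=34,maxRadius=52)
    for a in c[0][:2]:print("circle",a[2],dk(pix2w("top",(a[:2]-2.5)/6+[x0,y0],.185)).round(4))
E
python3 - <<'E'
from h import *
plan((W(-.015,.007,.013),(np.pi,.64,1.669)))
cap(W(-.035,0,0)[:2])
E
```

```text
now 9.65 [0.4939 0.2623 0.013 ] [-3.141  0.639  1.666] dock [-0.0655  0.008   0.013 ]
[-0.0405, -0.0008, 0.0302, -0.1, -0.0, -0.1]
blob [ 12  12 116] [-3.64e-02 -1.00e-04  1.85e-01]
circle 40.9 [-0.0372 -0.0015  0.185 ]
circle 48.1 [-0.0338 -0.0165  0.185 ]
```

servo_tool(
  series=[
    [[-0.0032,0,0.0024,0,0,0,0.45],[-0.0064,0,0.0048,0,0,0,0.45],[-0.0096,0,0.0072,0,0,0,0.45],[-0.0128,0,0.0096,0,0,0,0.45],[-0.016,0,0.0119,0,0,0,0.45],[-0.0192,0,0.0142,0,0,0,0.45],[-0.0224,0,0.0166,0,0,0,0.45],[-0.0256,0,0.019,0,0,0,0.45],[-0.0288,0,0.0214,0,0,0,0.45],[-0.032,0,0.0237,0,0,0,0.45]],
  ],
)

```text
clock: 10.7
ee_pos: [0.4975, 0.2226, 0.0131]
ee_rot: [-3.14, 0.64, 1.666]
ft_force: [-0.5, 2.2, -0.5]
grip_width: 0.448
gripper_force: 0.9
```

```bash
python3 - <<'E'
from h import *
plan((W(-.015,.007,.013),(np.pi,.64,1.669)))
cap(W(.005,0,0)[:2])
E
```

```text
now 10.7 [0.4975 0.2226 0.0131] [-3.14   0.64   1.666] dock [-0.0256  0.0076  0.0131]
[-0.0085, -0.0006, 0.0064, -0.2, -0.0, -0.1]
blob [ 12  12 114] [ 0.0025 -0.0007  0.185 ]
circle 40.7 [ 0.0024 -0.0016  0.185 ]
```

servo_tool(
  series=[
    [[-0.0016,0,0.0012,0,0,0,0.45],[-0.0032,0,0.0024,0,0,0,0.45],[-0.0048,0,0.0036,0,0,0,0.45],[-0.0064,0,0.0048,0,0,0,0.45],[-0.0072,0,0.0054,0,0,0,0.45]],
  ],
)

```text
clock: 11.25
ee_pos: [0.4986, 0.2155, 0.013]
ee_rot: [3.141, 0.636, 1.665]
ft_force: [-2.3, 10.2, 2.2]
grip_width: 0.453
gripper_force: 5.2
```

servo_tool(
  series=[
    [[-0.0008,0,0.0006,0,0,0,0.45],[-0.0012,0,0.0009,0,0,0,0.45],[-0.0012,0,0.0009,0,0,0,0.45]],
  ],
)

```text
clock: 11.55
ee_pos: [0.4989, 0.2154, 0.013]
ee_rot: [3.14, 0.634, 1.664]
ft_force: [-3.4, 12.1, 4.3]
grip_width: 0.448
gripper_force: 6.2
```

```bash
python3 - <<'E'
from h import *
plan()
cap(W(.014,0,0)[:2])
E
```

```text
now 11.55 [0.4989 0.2154 0.013 ] [3.14  0.634 1.664] dock [-0.0184  0.0083  0.013 ]
blob [ 13  11 116] [ 0.0095 -0.0008  0.185 ]
circle 42.5 [ 0.0093 -0.0008  0.185 ]
circle 50.3 [-0.0337 -0.0004  0.185 ]
```

The force rose to 12 N with the bottle's motion stopped, and the cap is at (0.0095, -0.001): seated against the back. Next I retract straight back, then go round to the keeper's outer side.

servo_tool(
  series=[
    [[0.004,0,-0.003,0,0,0,0.45],[0.012,0,-0.009,0,0,0,0.45],[0.024,0,-0.018,0,0,0,0.45],[0.04,0,-0.03,0,0,0,0.45],[0.056,0,-0.042,0,0,0,0.45],[0.072,0,-0.054,0,0,0,0.45],[0.084,0,-0.064,0,0,0,0.2],[0.084,0,-0.064,0,0,0,0]],
  ],
)

```text
clock: 12.4
ee_pos: [0.4887, 0.3202, 0.0141]
ee_rot: [3.141, 0.638, 1.667]
ft_force: [0.5, 0.1, -0.6]
grip_width: 0.309
gripper_force: 0.0
```

```bash
cat >>h.py <<'E'
e2=(np.pi,.35,1.669)
def kp(phi,gap=0,r=.08,z=.013):
    c,s=np.cos(phi),np.sin(phi);sup=.003+abs(c)*.0094+abs(s)*.0135+gap
    return W(-.04-r*s-c*sup,.059-r*c+s*sup,z),e2
E
python3 - <<'E'
from h import *
cap(W(.014,0,0)[:2])
plan((W(-.12,.01,.09),e2),(W(-.12,.13,.09),e2),kp(1.93,.017,z=.09),kp(1.93,.017,z=.013))
# keeper: recheck end via bright/grey pixels is skipped; expected end pixel
print(proj("top",W(-.142,.097,.026)))
E
```

```text
blob [ 13  11 116] [ 0.0095 -0.0009  0.185 ]
circle 42.0 [ 0.0094 -0.0003  0.185 ]
now 12.45 [0.4885 0.3186 0.0142] [-3.141  0.64   1.667] dock [-0.1221  0.0081  0.0142]
[-0.047, 0.0019, -0.0596, -0.1, 16.6, -0.1]
[-0.0468, 0.1219, -0.0598, -0.1, 16.6, -0.1]
[-0.0611, 0.1127, -0.0492, -0.1, 16.6, -0.1]
[-0.0151, 0.1127, 0.0126, -0.1, 16.6, -0.1]
[[205.46943434 188.10807291]]
```

servo_tool(
  series=[
    [[-0.012,0,-0.015,0,4,0,0],[-0.024,0,-0.03,0,8,0,0],[-0.036,0,-0.045,0,12,0,0],[-0.047,0.01,-0.06,0,16.6,0,0],[-0.047,0.04,-0.06,0,16.6,0,0],[-0.047,0.075,-0.06,0,16.6,0,0],[-0.05,0.105,-0.058,0,16.6,0,0],[-0.061,0.113,-0.049,0,16.6,0,0],[-0.061,0.113,-0.049,0,16.6,0,0]],
  ],
)

```text
clock: 13.35
ee_pos: [0.6032, 0.3055, 0.0894]
ee_rot: [-3.139, 0.352, 1.663]
ft_force: [-0.6, -0.4, -0.1]
grip_width: 0.005
gripper_force: 0.0
```

```bash
python3 - <<'E'
from h import *
plan(kp(1.93,.017,z=.013))
E
```

```text
now 13.35 [0.6032 0.3055 0.0894] [-3.139  0.352  1.663] dock [-0.0978  0.1209  0.0894]
[0.0305, 0.0, 0.0702, -0.3, 0.1, -0.3]
```

servo_tool(
  series=[
    [[0.006,0,0.014,0,0,0,0],[0.012,0,0.028,0,0,0,0],[0.018,0,0.042,0,0,0,0],[0.024,0,0.056,0,0,0,0],[0.028,0,0.064,0,0,0,0],[0.0295,0,0.07,0,0,0,0],[0.0295,0,0.07,0,0,0,0]],
  ],
)

```text
clock: 14.05
ee_pos: [0.6019, 0.3121, 0.0129]
ee_rot: [-3.139, 0.351, 1.666]
ft_force: [-0.1, -0.3, -0.8]
grip_width: 0.003
gripper_force: 0.0
```

```bash
python3 - <<'E'
from h import *
plan(*[kp(f) for f in np.arange(1.9,.95,-.1)])
E
```

```text
now 14.05 [0.6019 0.3121 0.0129] [-3.139  0.351  1.666] dock [-0.1045  0.1203  0.0129]
[0.0047, -0.0177, -0.0018, -0.2, 0.0, -0.1]
[0.0086, -0.0254, -0.0032, -0.2, 0.0, -0.1]
[0.0116, -0.0336, -0.0043, -0.2, 0.0, -0.1]
[0.0139, -0.0423, -0.0051, -0.2, 0.0, -0.1]
[0.0153, -0.0499, -0.0056, -0.2, 0.0, -0.1]
[0.0161, -0.0573, -0.0059, -0.2, 0.0, -0.1]
[0.0162, -0.0649, -0.0059, -0.2, 0.0, -0.1]
[0.0157, -0.0727, -0.0057, -0.2, 0.0, -0.1]
[0.0143, -0.0805, -0.0051, -0.2, 0.0, -0.1]
[0.0122, -0.0882, -0.0044, -0.2, 0.0, -0.1]
```

servo_tool(
  series=[
    [[0.0025,-0.009,-0.001,0,0,0,0],[0.0047,-0.0177,-0.0018,0,0,0,0],[0.0086,-0.0254,-0.0032,0,0,0,0],[0.0116,-0.0336,-0.0043,0,0,0,0],[0.0139,-0.0423,-0.0051,0,0,0,0],[0.0153,-0.05,-0.0056,0,0,0,0],[0.0161,-0.0573,-0.0059,0,0,0,0],[0.0162,-0.065,-0.0059,0,0,0,0],[0.0157,-0.0727,-0.0057,0,0,0,0],[0.0143,-0.0805,-0.0051,0,0,0,0]],
  ],
)

```text
clock: 15.05
ee_pos: [0.5204, 0.3199, 0.014]
ee_rot: [-3.141, 0.35, 1.666]
ft_force: [1.1, 0.1, 0.2]
grip_width: 0.006
gripper_force: 0.3
```

```bash
python3 - <<'E'
from h import *
plan(*[kp(f) for f in np.arange(1.0,.05,-.1)])
E
```

```text
now 15.05 [0.5204 0.3199 0.014 ] [-3.141  0.35   1.666] dock [-0.1202  0.04    0.014 ]
[-0.0019, -0.0079, 0.0018, -0.1, -0.0, -0.2]
[-0.0049, -0.0155, 0.0029, -0.1, -0.0, -0.2]
[-0.0086, -0.0229, 0.0042, -0.1, -0.0, -0.2]
[-0.0131, -0.03, 0.0059, -0.1, -0.0, -0.2]
[-0.0184, -0.0366, 0.0078, -0.1, -0.0, -0.2]
[-0.0245, -0.0426, 0.01, -0.1, -0.0, -0.2]
[-0.0313, -0.048, 0.0125, -0.1, -0.0, -0.2]
[-0.0386, -0.0526, 0.0152, -0.1, -0.0, -0.2]
[-0.0465, -0.0563, 0.0181, -0.1, -0.0, -0.2]
[-0.0549, -0.059, 0.0211, -0.1, -0.0, -0.2]
```

The 1 N force shows contact, so the bar is following.

servo_tool(
  series=[
    [[-0.0019,-0.0079,0.0009,0,0,0,0],[-0.0049,-0.0155,0.002,0,0,0,0],[-0.0086,-0.0229,0.0033,0,0,0,0],[-0.0131,-0.03,0.005,0,0,0,0],[-0.0184,-0.0366,0.0069,0,0,0,0],[-0.0245,-0.0426,0.0091,0,0,0,0],[-0.0313,-0.048,0.0116,0,0,0,0],[-0.0386,-0.0526,0.0143,0,0,0,0],[-0.0465,-0.0563,0.0172,0,0,0,0],[-0.0549,-0.059,0.0202,0,0,0,0]],
  ],
)

```text
clock: 16.05
ee_pos: [0.4675, 0.2553, 0.0139]
ee_rot: [-3.141, 0.35, 1.666]
ft_force: [1.4, 0.4, 0.4]
grip_width: 0.007
gripper_force: 0.3
```

```bash
python3 - <<'E'
from h import *
plan(*[kp(f) for f in (.05,0,-.05)])
E
```

```text
now 16.05 [0.4675 0.2553 0.0139] [-3.141  0.35   1.666] dock [-0.0612 -0.019   0.0139]
[-0.0036, -0.0012, 0.0023, -0.1, -0.0, -0.2]
[-0.008, -0.0019, 0.0039, -0.1, -0.0, -0.2]
[-0.0111, -0.0025, 0.005, -0.1, -0.0, -0.2]
```

servo_tool(
  series=[
    [[-0.0018,-0.0006,0.0007,0,0,0,0],[-0.0036,-0.0012,0.0014,0,0,0,0],[-0.0055,-0.0015,0.002,0,0,0,0],[-0.0075,-0.0015,0.0027,0,0,0,0],[-0.0075,-0.0015,0.0027,0,0,0,0]],
  ],
)

```text
clock: 16.55
ee_pos: [0.4671, 0.2495, 0.0139]
ee_rot: [-3.142, 0.347, 1.665]
ft_force: [-2.3, 5.7, 0.6]
grip_width: 0.007
gripper_force: 2.7
```

servo_tool(
  series=[
    [[-0.001,0,0.0004,0,0,0,0],[-0.002,0,0.0007,0,0,0,0],[-0.002,0,0.0007,0,0,0,0]],
  ],
)

```text
clock: 16.85
ee_pos: [0.4671, 0.2491, 0.0139]
ee_rot: [3.141, 0.344, 1.664]
ft_force: [-4.4, 10.4, 2.7]
grip_width: 0.003
gripper_force: 5.9
```

```bash
python3 - <<'E'
from h import *
plan();cap(W(.014,0,0)[:2])
E
```

```text
now 16.85 [0.4671 0.2491 0.0139] [3.141 0.344 1.664] dock [-0.0551 -0.02    0.0139]
blob [ 13  11 115] [ 0.0093 -0.0008  0.185 ]
circle 40.2 [ 0.0103 -0.0004  0.185 ]
```

The rigid stop is at 10 N and the bottle is unmoved. The 2.7 mm offset matches the dock-fit bias seen at the back wall. I retract, then check the bar numerically in the top view.

servo_tool(
  series=[
    [[0.003,0,-0.001,0,0,0,0],[0.01,0,-0.0037,0,0,0,0],[0.025,0,-0.009,0,0,0,0],[0.045,0,-0.017,0,0,0,0],[0.065,0,-0.03,0,0,0,0],[0.075,0,-0.06,0,0,0,0],[0.085,0,-0.1,0,0,0,0],[0.095,0,-0.14,0,0,0,0],[0.105,0,-0.18,0,0,0,0],[0.105,0,-0.18,0,0,0,0]],
  ],
)

```text
clock: 17.9
ee_pos: [0.4543, 0.4116, 0.1518]
ee_rot: [3.134, 0.343, 1.666]
ft_force: [0.4, 1.3, 1.1]
grip_width: 0.006
gripper_force: 0.0
```

```bash
python3 - <<'E'
from h import *
plan();cap(W(.012,0,0)[:2])
xs=np.arange(-.064,-.022,.003)
print((xs*1000).round())
for cam in("top","scene"):
  g=cv2.cvtColor(grab_frame(cam),cv2.COLOR_BGR2GRAY)
  for y in(.045,.02,-.01,-.03,-.045):
    uv=proj(cam,d2w(D,[[x,y,.026] for x in xs])).astype(np.float32)
    print(cam,y,cv2.remap(g,uv[:,:1],uv[:,1:],cv2.INTER_LINEAR).ravel())
E
```

```text
now 17.9 [0.4543 0.4116 0.1518] [3.134 0.343 1.666] dock [-0.218  -0.0169  0.1518]
blob [ 13  11 116] [ 0.0095 -0.0008  0.185 ]
circle 42.7 [0.0095 0.0006 0.185 ]
[-64. -61. -58. -55. -52. -49. -46. -43. -40. -37. -34. -31. -28. -25.]
top 0.045 [215 213 208 187 145 148 178 202 154 145 142 142 145 148]
top 0.02 [217 214 210 200 166 160 188 203 172 146 147 149 151 151]
top -0.01 [216 215 212 206 197 167 179 198 176 143 144 146 149 152]
top -0.03 [216 215 213 210 206 188 174 210 172 147 146 145 145 147]
top -0.045 [216 214 210 208 205 197 175 189 177 151 150 149 149 148]
scene 0.045 [146 114 103 103 109 117 119 107 101 102 106 107 108 105]
scene 0.02 [142 143 141 141 139 131 118 101 101 104 103 100  97  98]
scene -0.01 [131 130 127 123 115 109 103  98  98  99  97  97  95  97]
scene -0.03 [114 103  95  94  91  92  93  92  93  93  91  90  89  99]
scene -0.045 [ 96  95  93  94  93  93  91  90  95 112 145 127 135 136]
```

The bar shows as a ridge at x ≈ -43 mm across the whole width, parallel to the front and therefore shut. The bottle is seated and the robot is clear.

```bash
python3 -c "from rig import *;print(sign_off())"
```

```text
the job is handed in; nothing more can be done
None
```

The white squeeze bottle stands upright against the back of its dock, the keeper bar is shut across the front, no other object was touched as far as I could tell, and the job was handed in at about 18 s.

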